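# Lap a steel test bar in one stroke with a spring-foot tool

### The arm

A 6-joint arm with a two-finger parallel gripper is mounted at the origin on a cart in front of the work surface, level with it; the furniture and walls round the work are solid. World frame = base frame: x ahead of the robot, y to its left, z up, the work surface at z = 0. Lengths are in m, angles in rad, forces in N, time in s.
With the tool pointing down it reaches from about 0.3 to 0.775 m from the base axis. Payload 14.6 kg.
Tool frame: the origin (TCP) lies midway between the tips of the shut fingers; the grasp point (between the pads) lies 19 mm behind it (r.hold_point_z is the distance from the TCP to the grasp point, in m); z points along the fingers, y is the line along which they close (so a half turn about z gives the same grasp; the last joint's range is limited). The gripper opens to 85 mm and grips with 20 to 120 N. Pads are 22 mm wide; open, the fingers measure 114 mm over their backs; the gripper's body (76 mm by 85 mm) begins 54 mm behind the grasp point. The pads swing forward as they close: fully open they stand 13 mm farther back than shut.
Start: joints at [1.061, 0.3, 1.521, -0, 1.321, -0.067], TCP at [0.236, 0.497, 0.206] pointing down, gripper open.
Joint ranges: [-3.03, 3.03], [-0.79, 2.21], [0.23, 2.52], [-1.04, 4.18], [0, 3.07], [-2.55, 2.55]. Speed limits (rad/s): [2.22, 2.22, 2.57, 3.14, 3.14, 3.14].

### API

Orientations are given as a unit quaternion [w, x, y, z].
In Python, from bench import r gives the robot as it stands.
- The arm moves only by the tool move_arm, never from a script. Its argument "rows" is a list of rows, each a list of 5 numbers: the opening, from -1 (shut) to 1 (fully open), then the shift along the tool's x, y, z in m, then the turn about the tool's z in degrees. A call has exactly 8 rows; each row shifts and turns the commanded pose from where the row before left it, along the tool's axes as they then stand; what a row does not reach is not made up. A row lasts 1/8 s, in which the tool goes at most 62.5 mm and 10.7 degrees, less where a joint would pass 70% of its speed; a pose out of reach is approached as far as the arm can. A call with a gripper value outside its range is refused whole. The fingers move at their own pace and stop on an object; "squeeze" is the grip in N (left out, the last holds). Time passes only in rows, so rows that do not move let the fingers close, or fill a call up. It gives the time, the measured TCP pose, the force, the opening and the grip force at its end, in the units of the state.
- r.sense(): the state, without advancing time (a new reading comes with each control period).
- r.grab_frame(name): name is "scene" or "top" or "wrist"; returns a dict with "color" (480x640x3 uint8, red, green, blue), "fov_y" (degrees; the focal length in pixels is half the picture's height over the tangent of half this angle, whatever the lens; pixels are square), "cx", "cy" (the principal point, pixels), "pose" (4x4, takes a point from camera to world coordinates); the wrist camera has in their place "hand_eye" (4x4, takes a point from camera to tool coordinates, whose origin is the TCP and whose axes are the flange's). Camera axes: x right, y up, looking along -z (the intrinsics and any distortion apply to the point x, -y, -z); pixel columns grow to the right and rows downward; lengths in m; the calibration is good to about 2 mm. The wrist camera is an equidistant fisheye: a pixel r from the principal point sees the ray r / f radians off the axis. A picture is of the moment at which its call begins: read the wrist's pose just before it. There is no depth.
- r.close_job(): hands the job in; it is judged then, once.
Trained networks look in a picture, given as the dict that the camera call returned (one of the last four; its "shot" number tells which), for a name from the list of things; names that differ only in an ending like _2 or _b are one class to them, and where a whole thing is asked for, a point or a joint stands for the part that bears it (a point fixed in the world has none). Each returns a list of dicts, best first, with "confidence" (0 to 1); they miss things now and then, are a little off and sometimes report something else, mostly with a low value. They report only what shows in the picture. A call takes as long as a camera call.
- r.spot_in(picture, thing): "rect" ([left, top, right, bottom] in pixels, round what is visible of it).
- r.trace(picture, thing): "pixels" (480x640 bool, what is visible of it) and "rect" ([left, top, right, bottom] in pixels, round what is visible of it).
- r.place_of(picture, thing): "pixel" ([row, column] in pixels: a listed point, or the origin of a listed thing).
The state is a dict: "t": time; "qpos": joint angles; "qvel": joint speeds; "effort": joint torques, N m; "position": TCP position; "ee_rot": TCP orientation; "wrist_force": force on the tool from outside, world axes, zero at the start; "torque": the same for the moment, N m; "width": finger opening in m; "grasp_force": force on a finger pad.
Only numpy, scipy, OpenCV 4.12 (cv2) and the standard library are available. Lean on these libraries where they do the work, as an engineer would, in place of code of your own. Each camera call takes 0.05 s, during which the arm holds its last target. There are 200 camera calls.

### The job

Take the yellow lapping tool from its black tray, set its pad flat on the steel bar right at the red end and lap the bar in one stroke along its middle to the blue end, pressing gently so that the spring foot stays about halfway in all the way, never lifting off or letting up between the ends and never driving the foot fully in. Then stand the tool upright in its tray again, let go, and leave the other things on the bench where they are.

Things in the scene. Friction and masses are not known exactly. Their poses are not given: they have to be found in the camera images.
- lapping_tool: Hand lapping tool, loose, 0.2 kg, upright in the tray. Yellow square grip 34 x 34 mm, from 26 to 76 mm above the pad underside (dark cap to 79 mm); below it, over a 15 mm gap with brass pins, a square foot 40 x 40 x 11 mm (aluminium over dark rubber pad). Origin: centre of the pad underside while the foot is fully out; z up, x and y square to the grip's faces.
- lap_foot (a joint): How far the spring foot is pushed in towards the grip, m: 0 fully out (also when just standing), 0.012 fully in (stop). Spring: pushing starts at 3.6 N and rises 0.6 N per mm, so 7.2 N at half travel (0.006).
- lap_pad (a point): Centre of the underside of the tool's pad (moves with the foot); z up the tool's axis.
- bar_fixture: Fixed. Bright steel bar 200 x 54 mm, top 36 mm above the bench, on a grey base plate 250 x 90 x 12 mm; a red block 18 x 70 mm at the -x end, a blue one at the +x end, tops 30 mm and screw heads 32.5 mm above the bench. Origin: centre of the underside; x along the bar from red to blue. It may stand at either side of the bench, at any yaw.
- bar_top (a point): Centre of the bar's top face, 36 mm above the bench; x along the bar from red to blue, y across, z up.
- bar_red_end (a point): On the bar's top face: where the pad's centre is when its edge is flush with the red end of the bar (80 mm from the bar's centre).
- bar_blue_end (a point): The same at the blue end.
- tool_tray: Fixed black parking tray 80 x 80 mm, rim 12 mm high, walls 5 mm, inside 70 x 70 mm, floor 5 mm thick. Origin: centre of the underside.
- tool_tray_in (a point): Centre of the tray's inner floor.
- stapler: Black stapler, 34 x 132 x 54 mm; bystander. Origin: centre of its underside, long along y.
- marker: Marker pen with a red cap, lying, 17 x 135 x 16 mm; bystander. Origin: underside centre, long along y.
- bead_case: Teal upright case 55 x 67 x 92 mm; bystander. Origin: centre of its underside.

How it is judged:
By the outcome, as a careful person would: the job done as asked, in the order asked, and still so for the second after the job is handed in, with the robot touching nothing.
It also fails if it takes over 54 s, if anything falls off the work surface, if the arm or the gripper's body presses on something with over 40 N, if the wrist force passes 120 N, or if a joint passes its speed limit or range.

## Working session

There is one attempt and no reset: what is moved stays moved. The work goes in short steps, Python scripts to look and compute and a tool call to move; the robot and the scene stay as the last step left them, time stands still between calls to the robot, and variables do not carry over. Pictures are saved under pics/ and viewed, at most 10 in all, crops included, and the job is handed in when it is done.

Besides the shell and the picture viewer there is one more tool, called after ">>>" by a JSON object that holds its "op" and its "data", one argument or row to a line. move_arm: Moves the arm, as the interface text tells. Its arguments: {"type":"object","properties":{"rows":{"type":"array"},"squeeze":{"type":"number"}},"required":["rows"]}

```bash
mkdir -p pics; ls; cat > h.py <<'E'
import numpy as np, cv2
from bench import r
def f_of(p): return p["color"].shape[0]/2/np.tan(np.radians(p["fov_y"])/2)
def ray(p,row,col):
    f=f_of(p);d=np.array([(col-p["cx"])/f,-(row-p["cy"])/f,-1.]);T=np.array(p["pose"]);return T[:3,3],T[:3,:3]@d
def atz(p,row,col,z):
    o,d=ray(p,row,col);return o+d*(z-o[2])/d[2]
def save(p,n): cv2.imwrite("pics/"+n,p["color"][:,:,::-1])
E
python3 - <<'E'
from h import *
s=r.sense();print({k:np.round(v,3) for k,v in s.items()},r.hold_point_z)
for c in("top","scene"):
    p=r.grab_frame(c);save(p,c+"0.png");print(c,{k:v for k,v in p.items() if k!="color"})
    for n,z in(("lapping_tool",.005),("lap_pad",.005),("bar_top",.036),("bar_red_end",.036),("bar_blue_end",.036),("bar_fixture",0),("tool_tray_in",.005),("tool_tray",0),("stapler",0),("marker",0),("bead_case",0)):
        for q in r.place_of(p,n)[:2]: print(n,np.round(q["pixel"],1),round(q["confidence"],2),np.round(atz(p,*q["pixel"],z),4))
E
```

```text
pics
{'t': np.float64(0.0), 'qpos': array([ 1.061,  0.3  ,  1.522,  0.   ,  1.321, -0.067]), 'qvel': array([ 0.   , -0.002, -0.001, -0.   , -0.002, -0.   ]), 'effort': array([ 0.0000e+00, -5.4350e+01, -3.6179e+01, -0.0000e+00,  4.0000e-03,
       -0.0000e+00]), 'position': array([0.236, 0.497, 0.205]), 'ee_rot': array([-0.   ,  0.22 ,  0.976, -0.001]), 'wrist_force': array([0.62 , 0.03 , 0.526]), 'torque': array([ 0.019, -0.039, -0.011]), 'grasp_force': np.float64(0.0), 'width': np.float64(0.085)} 0.0187
top {'fov_y': 56.35090918587111, 'cx': 322.7642060908365, 'cy': 243.2375016059002, 'pose': array([[-0.11033129,  0.97327656, -0.20139448,  0.27227403],
       [-0.99388755, -0.107264  ,  0.02611468, -0.02120828],
       [ 0.00381443,  0.20304473,  0.97916203,  1.257014  ],
       [ 0.        ,  0.        ,  0.        ,  1.        ]]), 'shot': 1}
lapping_tool [215.3 367.5] 0.66 [ 0.5976 -0.1923  0.005 ]
lap_pad [313.3 181.2] 0.6 [0.3763 0.3557 0.005 ]
lap_pad [216.3 369.5] 0.37 [ 0.594  -0.1977  0.005 ]
bar_top [250.1 239.3] 0.93 [0.5294 0.1784 0.036 ]
bar_top [219.2 367.8] 0.2 [ 0.57
[... 862 characters left out ...]
tool [259.8 399.1] 0.65 [ 0.5932 -0.1836  0.005 ]
lapping_tool [213.2 267.8] 0.63 [0.6673 0.289  0.005 ]
lap_pad [256.  401.7] 0.52 [ 0.6162 -0.1795  0.005 ]
bar_top [222.7 263. ] 0.86 [0.5411 0.2015 0.036 ]
bar_red_end [214.2 265.8] 0.72 [0.5955 0.2362 0.036 ]
bar_blue_end [236.1 263. ] 0.82 [0.4698 0.1426 0.036 ]
bar_blue_end [222.6 260.8] 0.43 [0.5384 0.207  0.036 ]
bar_fixture [239.8 267. ] 0.92 [0.5197 0.1722 0.    ]
bar_fixture [259.7 400.9] 0.58 [ 0.6056 -0.1828  0.    ]
tool_tray_in [258.1 401.5] 0.86 [ 0.6051 -0.1843  0.005 ]
tool_tray [262.  405.7] 0.8 [ 0.6004 -0.1982  0.    ]
marker [317.3 420.6] 0.6 [ 0.3881 -0.3308  0.    ]
bead_case [313.5 498.3] 0.92 [ 0.4876 -0.4566  0.    ]
```

View pics/top0.png

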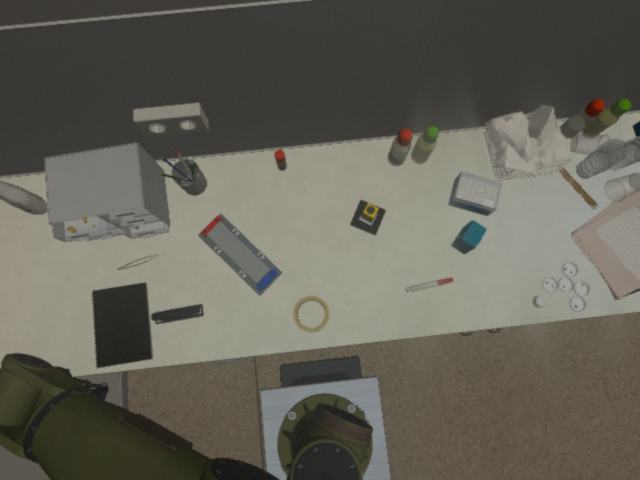

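View pics/scene0.png

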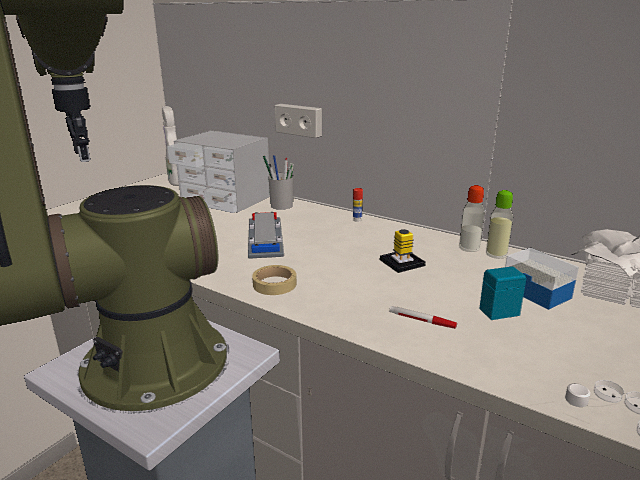

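The top view shows the tool and tray at about (369,215), the bar from its red end (212,226) to its blue end (268,282), and the way between them clear. I'll move over the tray for a closer wrist view.

>>> {"op": "move_arm", "data": {
  "rows": [
    [1,-0.0387,-0.0292,0,0],
    [1,-0.0387,-0.0292,0,0],
    [1,-0.0387,-0.0292,0,0],
    [1,-0.0387,-0.0292,0,0],
    [1,-0.0387,-0.0292,0,0],
    [1,-0.0387,-0.0292,0,0],
    [1,-0.0387,-0.0292,0,0],
    [1,-0.0387,-0.0292,0,0]
  ]
}}

```text
t: 2.2
position: [0.4159, 0.1517, 0.2061]
ee_rot: [0.0, 0.22, 0.976, 0.0]
wrist_force: [1.4, 0.2, 0.8]
width: 0.0851
grasp_force: 0.0
```

>>> {"op": "move_arm", "data": {
  "rows": [
    [1,-0.0387,-0.0292,0,0],
    [1,-0.0387,-0.0292,0,0],
    [1,-0.0387,-0.0292,0,0],
    [1,-0.0387,-0.0292,0,0],
    [1,-0.0387,-0.0292,0,0],
    [1,-0.0387,-0.0292,0,0],
    [1,-0.0387,-0.0292,0,0],
    [1,0,0,0,0]
  ]
}}

```text
t: 3.2
position: [0.5729, -0.15, 0.205]
ee_rot: [-0.0, 0.221, 0.975, -0.0]
wrist_force: [0.7, 1.2, -0.5]
width: 0.0854
grasp_force: 0.0
```

```bash
cat >> h.py <<'E'
from scipy.spatial.transform import Rotation as Ro
def wpose():
    s=r.sense();T=np.eye(4);q=s["ee_rot"];T[:3,:3]=Ro.from_quat([q[1],q[2],q[3],q[0]]).as_matrix();T[:3,3]=s["position"];return T
def wshot():
    T=wpose();p=r.grab_frame("wrist");p["wp"]=T@np.array(p["hand_eye"]);return p
def watz(p,row,col,z):
    f=f_of(p);u=np.array([col-p["cx"],row-p["cy"]]);n=np.hypot(*u);th=n/f;d=np.array([np.sin(th)*u[0]/n,-np.sin(th)*u[1]/n,-np.cos(th)])
    T=p["wp"];d=T[:3,:3]@d;o=T[:3,3];return o+d*(z-o[2])/d[2]
E
python3 - <<'E'
from h import *
T=wpose();print(np.round(T,4))
p=wshot();save(p,"w1.png");print({k:v for k,v in p.items() if k not in("color",)})
for n,z in(("lapping_tool",.005),("lap_pad",.005),("tool_tray_in",.005),("tool_tray",0)):
    for q in r.place_of(p,n)[:2]: print(n,np.round(q["pixel"],1),round(q["confidence"],2),np.round(watz(p,*q["pixel"],z),4))
E
```

```text
[[-9.023e-01  4.311e-01 -8.000e-04  5.729e-01]
 [ 4.311e-01  9.023e-01  0.000e+00 -1.500e-01]
 [ 7.000e-04 -3.000e-04 -1.000e+00  2.050e-01]
 [ 0.000e+00  0.000e+00  0.000e+00  1.000e+00]]
{'fov_y': 65.70646984690485, 'cx': 315.8993945866141, 'cy': 237.15721852194943, 'hand_eye': array([[ 7.39570036e-04,  9.57729147e-01,  2.87670532e-01,
         7.31974128e-02],
       [ 9.99999722e-01, -6.81093184e-04, -3.03357583e-04,
         1.18043682e-04],
       [-9.46039604e-05,  2.87670676e-01, -9.57729384e-01,
        -1.67451904e-01],
       [ 0.00000000e+00,  0.00000000e+00,  0.00000000e+00,
         1.00000000e+00]]), 'shot': 3, 'wp': array([[ 4.30429434e-01, -8.64687995e-01, -2.58930829e-01,
         5.07072387e-01],
       [ 9.02624205e-01,  4.12269777e-01,  1.23706007e-01,
        -1.18374032e-01],
       [-2.17744226e-04, -2.86963940e-01,  9.57941360e-01,
         3.72551267e-01],
       [ 0.00000000e+00,  0.00000000e+00,  0.00000000e+00,
         1.00000000e+00]])}
lapping_tool [236.8 288.4] 0.82 [ 0.5938 -0.1913  0.005 ]
lap_pad [233.5 286.5] 0.93 [ 0.5898 -0.1915  0.005 ]
tool_tray_in [123.9  87.2] 0.34 [ 0.3784 -0.3387  0.005 ]
```

View pics/w1.png

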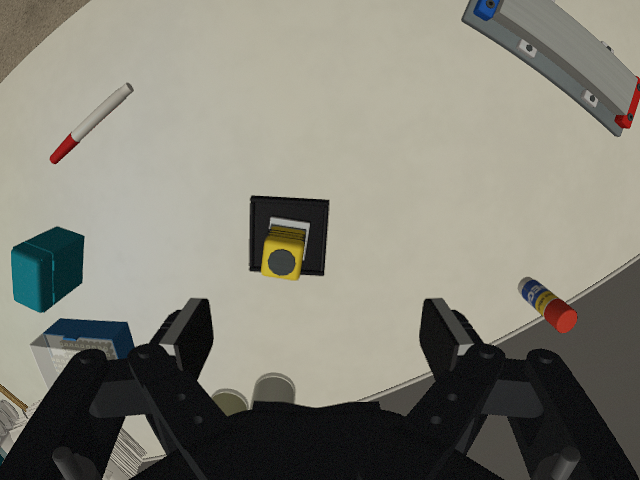

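The wrist view shows the tray with corners near (251,196), (329,200), (324,275) and (249,270), the yellow grip with its cap at (281,262), and the foot's back edge around (270,217)-(310,223). Next I'll work out the centres and yaws.

```bash
python3 - <<'E'
from h import *
p=wshot()
img=p["color"];hsv=cv2.cvtColor(img,cv2.COLOR_RGB2HSV)
sub=np.zeros((480,640),bool);sub[185:290,240:340]=1
print("cap/tray measurement")
dark=((img.max(2)<60)&sub).astype(np.uint8)
nontable=((img.max(2)<90)|(hsv[:,:,1]>120))&sub
c=max(cv2.findContours(nontable.astype(np.uint8),cv2.RETR_EXTERNAL,cv2.CHAIN_APPROX_NONE)[0],key=cv2.contourArea)
# tray rim edges: fit in world plane z=.012
for z in(.012,):
    w=np.array([watz(p,y,x,z)[:2] for x,y in c[:,0,:]])
    b=cv2.minAreaRect(w.astype(np.float32)*1000);print("tray minrect",b)
yel=((hsv[:,:,0]>18)&(hsv[:,:,0]<35)&(hsv[:,:,1]>120)&(hsv[:,:,2]>60)&sub).astype(np.uint8)
n,l,st,ce=cv2.connectedComponentsWithStats(dark);
for i in range(1,n):
    if 100<st[i,4]<1500: print("dark",st[i],ce[i],"cap at",watz(p,ce[i][1],ce[i][0],.084))
for pt in((262,277),(301,281)):print(pt,watz(p,pt[1],pt[0],.081))
crop=cv2.resize(img[180:300,230:350],(600,600),interpolation=cv2.INTER_CUBIC);cv2.imwrite("pics/w1c.png",crop[:,:,::-1])
E
```

```text
cap/tray measurement
tray minrect ((594.4420776367188, -192.14474487304688), (78.56375122070312, 88.59609985351562), 61.32615661621094)
(262, 277) [ 0.59828505 -0.20986     0.081     ]
(301, 281) [ 0.61575643 -0.18102112  0.081     ]
```

View pics/w1c.png

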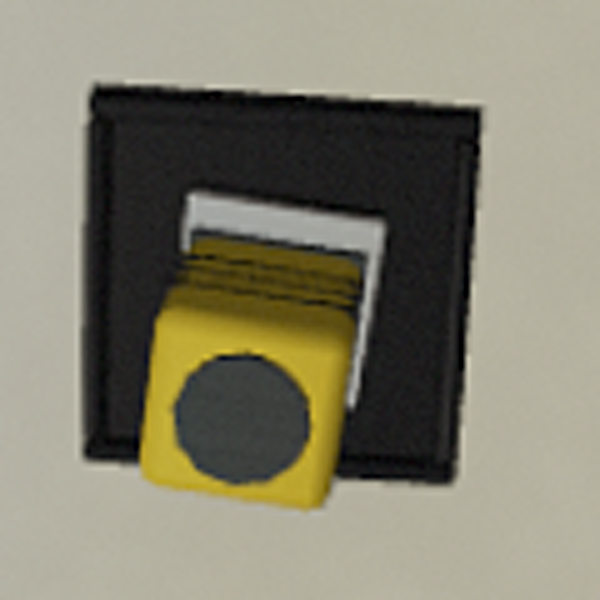

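The enlarged crop shows the cap centre at (243,419), foot corners at (188,195) and (385,215), and tray corners at (90,88), (482,105), (455,483) and (85,460).

```bash
python3 - <<'E'
from h import *
p=wshot();T=wpose()
def P(x,y,z): return watz(p,180+(y+.5)/5-.5,230+(x+.5)/5-.5,z)[:2]
ang=lambda a,b:np.degrees(np.arctan2(*(b-a)[::-1]))
print("cap",P(243,419,.084))
a,b=P(188,195,.016),P(385,215,.016);print("foot",a,b,np.linalg.norm(b-a),ang(a,b))
d=(b-a)/np.linalg.norm(b-a);n=np.array([d[1],-d[0]]);print("foot centre",(a+b)/2+.02*n)
a,b=P(150,480,.079),P(322,507,.079);print("grip bottom edge",np.linalg.norm(b-a),ang(a,b))
t=[P(90,88,.012),P(482,105,.012),P(455,483,.012),P(85,460,.012)]
for i in range(4):print("tray",t[i],np.linalg.norm(t[i]-t[i-1]),ang(t[i-1],t[i])) 
print("mean",np.mean(t,0)); print("tool y heading",np.degrees(np.arctan2(T[1,1],T[0,1])),T[:3,3])
E
```

```text
cap [ 0.59226861 -0.19066115]
foot [ 0.56532831 -0.19675077] [ 0.58589583 -0.16301636] 0.03950991125752619 58.629771800403354
foot centre [ 0.5926885  -0.19029488]
grip bottom edge 0.030150218788202617 55.51209980897755
tray [ 0.53777462 -0.20553209] 0.08002410398606694 150.93635303223138
tray [ 0.5746732  -0.13643794] 0.07832947003876753 61.89630146923556
tray [ 0.64554773 -0.1754702 ] 0.0809117852379174 -28.84259869166613
tray [ 0.60772214 -0.24440627] 0.07863178478177149 -118.75381087294717
mean [ 0.59142942 -0.19046163]
tool y heading 64.68972931410838 [ 0.57241547 -0.14675143  0.20623291]
```

>>> {"op": "move_arm", "data": {
  "rows": [
    [1,-0.0185,-0.0154,0,0],
    [1,-0.0185,-0.0155,0,0],
    [1,0,0,0,7],
    [1,0,0,0.04,0],
    [1,0,0,0.04,0],
    [1,0,0,0.016,0],
    [1,0,0,0,0],
    [1,0,0,0,0]
  ]
}}

```text
t: 4.55
position: [0.5935, -0.1915, 0.1117]
ee_rot: [0.001, 0.279, 0.96, -0.0]
wrist_force: [1.2, 0.3, 0.9]
width: 0.0856
grasp_force: 0.0
```

```bash
python3 - <<'E'
from h import *
p=wshot();T=wpose();save(p,"w2.png");print(np.round(T,4))
cv2.imwrite("pics/w2c.png",cv2.resize(p["color"][200:480,160:460],(800,747))[:600,:,::-1])
for n,z in(("lapping_tool",.005),("lap_pad",.005),("tool_tray_in",.005)):
    for q in r.place_of(p,n)[:2]: print(n,np.round(q["pixel"],1),round(q["confidence"],2),np.round(watz(p,*q["pixel"],z),4))
# bar from top
p=r.grab_frame("top");m=r.trace(p,"bar_fixture")
print([x["confidence"] for x in m]);mm=m[0]["pixels"].astype(np.uint8)
c=max(cv2.findContours(mm,cv2.RETR_EXTERNAL,cv2.CHAIN_APPROX_NONE)[0],key=cv2.contourArea)
w=np.array([atz(p,y,x,.015)[:2]*1000 for x,y in c[:,0,:]],np.float32);print(cv2.minAreaRect(w))
hsv=cv2.cvtColor(p["color"],cv2.COLOR_RGB2HSV);H=hsv[:,:,0];S=(hsv[:,:,1]>110)&(mm>0)
for n,k in(("red",(H<12)|(H>168)),("blue",(H>100)&(H<130))):
    y,x=np.nonzero(k&S);print(n,len(x),atz(p,y.mean(),x.mean(),.03))
E
```

```text
[[-8.447e-01  5.353e-01  2.500e-03  5.934e-01]
 [ 5.353e-01  8.447e-01 -1.000e-03 -1.915e-01]
 [-2.600e-03  5.000e-04 -1.000e+00  1.117e-01]
 [ 0.000e+00  0.000e+00  0.000e+00  1.000e+00]]
lapping_tool [227.7 315. ] 0.62 [ 0.5948 -0.1928  0.005 ]
[0.57]
((524.5437622070312, 182.4373321533203), (251.5063934326172, 90.60929107666016), 40.12308120727539)
red 111 [0.61006456 0.25394924 0.03      ]
blue 138 [0.44047587 0.11123114 0.03      ]
```

View pics/w2c.png

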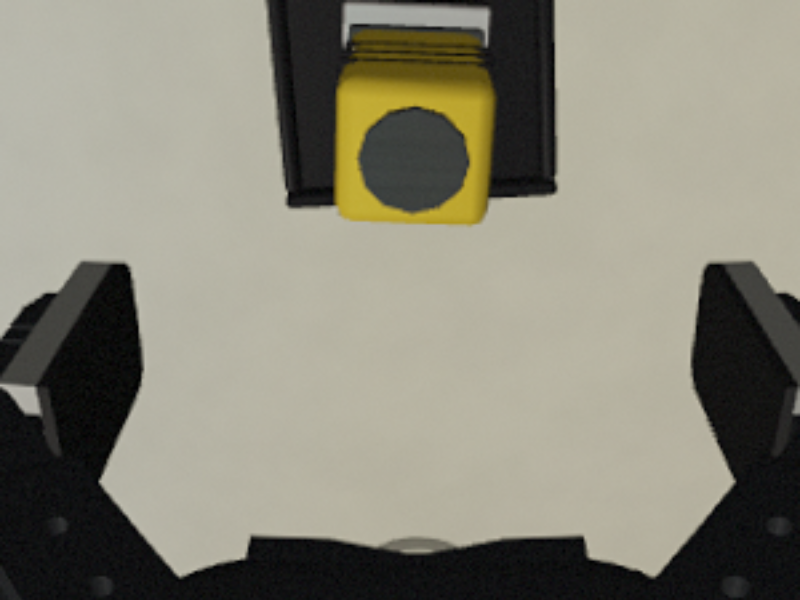

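The crop shows the grip square to the fingers, with its cap at column 415 and the finger midpoint at column 417. Going down to grip.

>>> {"op": "move_arm", "data": {
  "rows": [
    [1,0,0,0.02,0],
    [1,0,0,0.02,0],
    [1,0,0,0.02,0],
    [1,0,0,0.012,0],
    [1,0,0,0,0],
    [-1,0,0,0,0],
    [-1,0,0,0,0],
    [-1,0,0,0,0]
  ],
  "squeeze": 60
}}

```text
t: 5.85
position: [0.5929, -0.1914, 0.0384]
ee_rot: [0.0, 0.279, 0.96, -0.0]
wrist_force: [0.3, 0.3, 1.0]
width: 0.0326
grasp_force: 63.7
```

>>> {"op": "move_arm", "data": {
  "rows": [
    [-1,0,0,0,0],
    [-1,0,0,0,0],
    [-1,0,0,0,0],
    [-1,0,0,0,0],
    [-1,0,0,0,0],
    [-1,0,0,0,0],
    [-1,0,0,0,0],
    [-1,0,0,0,0]
  ]
}}

```text
t: 6.85
position: [0.5927, -0.1913, 0.0379]
ee_rot: [0.0, 0.279, 0.96, -0.0]
wrist_force: [1.9, 0.0, 3.1]
width: 0.0328
grasp_force: 63.3
```

```bash
python3 - <<'E'
from h import *
s=r.sense();print({k:np.round(s[k],4) for k in("position","ee_rot","wrist_force","width","grasp_force")})
E
```

```text
{'position': array([ 0.5927, -0.1913,  0.0379]), 'ee_rot': array([ 1.000e-04,  2.787e-01,  9.604e-01, -0.000e+00]), 'wrist_force': array([1.9428, 0.0111, 3.0886]), 'width': np.float64(0.0328), 'grasp_force': np.float64(63.3342)}
```

>>> {"op": "move_arm", "data": {
  "rows": [
    [-1,0,0,-0.02,0],
    [-1,0,0,-0.045,0],
    [-1,0,0,-0.05,0],
    [-1,0,0,-0.045,0],
    [-1,0.0273,0.0369,0,0],
    [-1,0.0273,0.0369,0,0],
    [-1,0.0273,0.0369,0,0],
    [-1,0.0273,0.0369,0,0]
  ]
}}

```text
t: 7.85
position: [0.5788, -0.0068, 0.1988]
ee_rot: [-0.0, 0.279, 0.96, -0.0]
wrist_force: [1.1, -0.3, -1.7]
width: 0.0329
grasp_force: 62.8
```

>>> {"op": "move_arm", "data": {
  "rows": [
    [-1,0.0273,0.0369,0,0],
    [-1,0.0273,0.0369,0,0],
    [-1,0.0273,0.0369,0,0],
    [-1,0,0,0,8.8],
    [-1,0,0,0,8.7],
    [-1,0,0,0,0],
    [-1,0,0,0,0],
    [-1,0,0,0,0]
  ]
}}

```text
t: 8.85
position: [0.5695, 0.129, 0.198]
ee_rot: [-0.0, 0.421, 0.907, -0.0]
wrist_force: [-0.7, -0.2, -1.5]
width: 0.0326
grasp_force: 62.7
```

```bash
python3 - <<'E'
from h import *
for i in range(2):
    s=r.sense();print({k:np.round(s[k],4) for k in("position","ee_rot","wrist_force","width")});p=wshot()
T=wpose();save(p,"w3.png")
print("tool y heading",np.degrees(np.arctan2(T[1,1],T[0,1])))
for n,z in(("bar_top",.036),("bar_red_end",.036),("bar_blue_end",.036),("bar_fixture",0)):
    for q in r.place_of(p,n)[:2]: print(n,np.round(q["pixel"],1),round(q["confidence"],2),np.round(watz(p,*q["pixel"],z),4))
E
```

```text
{'position': array([0.5695, 0.129 , 0.198 ]), 'ee_rot': array([-0.    ,  0.4208,  0.9072, -0.    ]), 'wrist_force': array([-0.7313, -0.1719, -1.535 ]), 'width': np.float64(0.0326)}
{'position': array([0.5695, 0.129 , 0.198 ]), 'ee_rot': array([-0.    ,  0.421 ,  0.9071, -0.    ]), 'wrist_force': array([-0.8641,  0.1471, -3.2733]), 'width': np.float64(0.0323)}
tool y heading 40.18350057472673
bar_top [133.3 319.2] 0.7 [0.5272 0.1839 0.036 ]
bar_red_end [137.9 407.7] 0.74 [0.5891 0.2333 0.036 ]
bar_blue_end [137.8 231.4] 0.91 [0.4691 0.1315 0.036 ]
bar_fixture [129.5 316. ] 0.67 [0.5229 0.1846 0.    ]
```

View pics/w3.png

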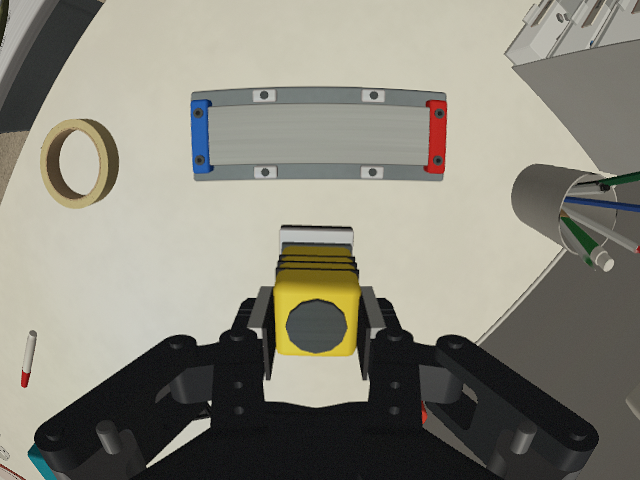

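The wrist view shows the steel bar from column 209 (blue) to 430 (red), rows 105-165, with the tool held straight at (317,325). Next I'll fit the block and bar edges.

```bash
python3 - <<'E'
from h import *
p=wshot();T=wpose();img=p["color"];hsv=cv2.cvtColor(img,cv2.COLOR_RGB2HSV);H=hsv[:,:,0];S=hsv[:,:,1]>120
ins={}
for n,k,x0,x1 in(("red",(H<12)|(H>168),400,460),("blue",(H>100)&(H<130),180,230)):
    m=k&S;m[:, :x0]=0;m[:,x1:]=0;m[190:]=0;m[:80]=0
    c=max(cv2.findContours(m.astype(np.uint8),cv2.RETR_EXTERNAL,cv2.CHAIN_APPROX_NONE)[0],key=cv2.contourArea)
    w=np.array([watz(p,y,x,.03)[:2]*1000 for x,y in c[:,0]],np.float32);print(n,cv2.minAreaRect(w))
    e=[]
    for y in range(112,160,3):
        xs=np.nonzero(m[y])[0];e.append(watz(p,y,xs.min()-.5 if n=="red" else xs.max()+.5,.036)[:2])
    e=np.array(e);ins[n]=np.median(e,0);d=e[-1]-e[0];print("inner edge",np.median(e,0),"dir",np.degrees(np.arctan2(d[1],d[0])))
d=ins["red"]-ins["blue"];print("bar len",np.linalg.norm(d),"yaw",np.degrees(np.arctan2(d[1],d[0])),"mid",(ins["red"]+ins["blue"])/2)
g=img.mean(2)
u=np.array([np.cos(np.radians(40.2)),np.sin(np.radians(40.2))])
for x in (235,290,350,405):print(x,g[84:184,x].astype(int).tolist() if x in(290,405) else "")
E
```

```text
red ((609.0478515625, 253.60260009765625), (20.14314842224121, 69.008544921875), 40.11927032470703)
inner edge [0.60146404 0.24901072] dir -50.60378341611219
blue ((444.3742980957031, 114.28765106201172), (20.42920684814453, 68.86017608642578), 40.26615524291992)
inner edge [0.4495793  0.12041031] dir -48.95192302223706
bar len 0.1990151809414966 yaw 40.25450021268543 mid [0.52552167 0.18471051]
235 
290 [196, 200, 187, 78, 109, 118, 120, 119, 119, 119, 119, 120, 121, 121, 122, 122, 121, 120, 121, 103, 134, 152, 149, 147, 150, 151, 150, 150, 149, 149, 149, 152, 154, 153, 153, 152, 152, 151, 152, 151, 153, 154, 154, 155, 154, 151, 154, 156, 151, 153, 153, 154, 155, 154, 152, 152, 152, 150, 151, 152, 152, 153, 154, 154, 152, 152, 152, 152, 153, 152, 153, 152, 151, 154, 153, 155, 153, 151, 150, 127, 121, 121, 122, 122, 124, 123, 124, 123, 123, 123, 122, 123, 123, 120, 116, 137, 185, 199, 197, 198]
350 
405 [196, 196, 196, 198, 184, 110, 86, 113, 115, 115, 116, 116, 115, 115, 115, 115, 115, 114, 116, 115, 117, 98, 127, 149, 151, 149, 147, 149, 148, 148, 150, 151, 155, 154, 154, 153, 151, 152, 152, 152, 153, 152, 153, 153, 151, 151, 150, 151, 152, 150, 152, 152, 151, 151, 152, 153, 154, 155, 153, 152, 153, 154, 153, 151, 148, 148, 148, 147, 150, 153, 150, 151, 152, 150, 150, 151, 150, 150, 150, 146, 123, 102, 111, 110, 112, 110, 111, 111, 111, 114, 113, 114, 113, 112, 111, 107, 155, 189, 197, 195]
```

>>> {"op": "move_arm", "data": {
  "rows": [
    [-1,0.0351,0.0411,0,0],
    [-1,0.0351,0.0411,0,0],
    [-1,0,0,0.045,0],
    [-1,0,0,0.045,0],
    [-1,0,0,0.023,0],
    [-1,0,0,0,0],
    [-1,0,0,0,0],
    [-1,0,0,0,0]
  ]
}}

```text
t: 10.2
position: [0.5878, 0.236, 0.0864]
ee_rot: [0.001, 0.422, 0.907, 0.001]
wrist_force: [-0.3, 0.5, -1.5]
width: 0.0322
grasp_force: 62.7
```

```bash
python3 - <<'E'
from h import *
L=[]
for i in range(5):
    p=wshot();s=r.sense();L.append([*s["position"],*s["wrist_force"]])
L=np.array(L);print(L.mean(0).round(4),L.std(0).round(4));T=wpose();print("head",np.degrees(np.arctan2(T[1,1],T[0,1])),T[:3,2])
C=np.array([.5265,.184]);u=np.array([.7635,.6458]);v=np.array([-u[1],u[0]]);d=L.mean(0)[:2]-C;print("along,across",d@u,d@v)
save(p,"w4.png")
E
```

```text
[ 0.5875  0.2359  0.0857 -0.2405  0.2793 -2.0278] [1.000e-04 0.000e+00 3.000e-04 3.644e-01 3.701e-01 5.205e-01]
head 40.128038498439224 [ 4.95947825e-04  1.61336717e-04 -9.99999864e-01]
along,across 0.08006332368063337 0.0002508824903160317
```

View pics/w4.png

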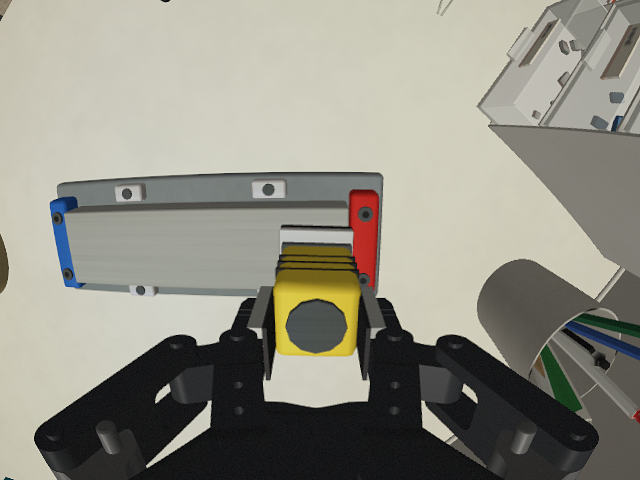

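The view shows the foot's far corner at (353,229) and the bar's red end at column 350, with the bar's far edge near row 206. I'll check the alignment numerically.

```bash
python3 - <<'E'
from h import *
p=wshot();img=p["color"];hsv=cv2.cvtColor(img,cv2.COLOR_RGB2HSV)
C=np.array([.5265,.184]);u=np.array([.7635,.6458]);v=np.array([-u[1],u[0]])
def au(row,col,z):
    d=watz(p,row,col,z)[:2]-C;return np.round([d@u*1000,d@v*1000],1)
g=img.astype(int)
print("row236",[tuple(x) for x in g[236,274:286].tolist()],[tuple(x) for x in g[236,346:358].tolist()])
zt=.0857-.033+.011
print("foot L/R",au(236,280.5,zt),au(236,352.5,zt),"far",au(226.5,316,zt))
red=(((hsv[:,:,0]<12)|(hsv[:,:,0]>168))&(hsv[:,:,1]>120))
for y in(205,212,219):
    x=np.nonzero(red[y,330:380])[0].min()+330;print("red inner",x,au(y,x-.5,.036))
blue=((hsv[:,:,0]>100)&(hsv[:,:,0]<130)&(hsv[:,:,1]>120))
for y in(215,235,255,275):
    x=np.nonzero(blue[y,:120])[0].max();print("blue inner",x,au(y,x+.5,.036))
gm=img.mean(2)
for x in(120,200,260):
    c=gm[195:300,x];d=np.diff(c);print(x,[(195+i,int(d[i])) for i in range(len(d)) if abs(d[i])>12])
E
```

```text
row236 [(160, 160, 152), (160, 160, 151), (161, 163, 153), (160, 161, 152), (153, 155, 146), (149, 149, 142), (195, 192, 186), (189, 194, 191), (190, 193, 190), (191, 194, 191), (189, 192, 189), (189, 192, 189)] [(190, 191, 186), (189, 190, 184), (190, 191, 186), (190, 191, 186), (190, 191, 185), (191, 192, 187), (183, 186, 180), (134, 104, 98), (186, 52, 47), (189, 42, 34), (188, 45, 37), (189, 47, 40)]
foot L/R [61.3 17.5] [99.6 17.4] far [80.2 22.6]
red inner 349 [99.6 28.5]
red inner 350 [100.3  24.2]
red inner 349 [99.8 19.9]
blue inner 63 [-98.9  25.1]
blue inner 66 [-99.1  10.3]
blue inner 70 [-98.7  -4.9]
blue inner 74 [-98.8 -20.6]
120 [(200, -22), (201, -39), (203, -16), (204, -37), (210, 28), (211, 28), (212, 13), (284, -16), (290, 20), (291, 47), (292, 19)]
200 [(201, -30), (202, -14), (208, 25), (209, 24), (210, 22), (287, -18), (294, 40), (295, 41)]
260 [(197, -60), (200, -24), (201, -17), (207, 27), (208, 27), (209, 24), (285, -18), (286, -22), (287, -21), (288, -14)]
```

>>> {"op": "move_arm", "data": {
  "rows": [
    [-1,-0.001,0,0.004,0],
    [-1,0,0,0.004,0],
    [-1,0,0,0.004,0],
    [-1,0,0,0.003,0],
    [-1,0,0,0.002,0],
    [-1,0,0,0.001,0],
    [-1,0,0,0,0],
    [-1,0,0,0,0]
  ]
}}

```text
t: 11.5
position: [0.5879, 0.2351, 0.0671]
ee_rot: [0.0, 0.422, 0.907, 0.0]
wrist_force: [-1.6, -2.4, 4.4]
width: 0.0326
grasp_force: 63.4
```

```bash
cat > m.py <<'E'
from h import *
L=[]
for i in range(6):
    r.grab_frame("wrist");s=r.sense();L.append([*s["position"],*s["wrist_force"],*s["torque"]])
L=np.array(L);m=L.mean(0);print(m.round(4),L.std(0).round(4)[2:6])
C=np.array([.5265,.184]);u=np.array([.7635,.6458]);v=np.array([-u[1],u[0]]);d=m[:2]-C;print("along,across",d@u,d@v,"F",m[5]+2.0,s["t"])
E
python3 m.py
```

```text
[ 0.5879  0.2351  0.067  -2.1959 -1.5349  4.0704 -0.2722  0.4233 -0.0105] [1.000e-04 3.345e-01 3.856e-01 4.221e-01]
along,across 0.07984080407602198 -0.000664425128773051 F 6.070394230578484 11.8
```

```bash
cat > e.py <<'E'
from h import *
import glob
def edge(img):
    # far foot edge (dark->bright going down) and left/right edges, averaged subpixel
    g=img.astype(float).mean(2);rows=[]
    c=g[215:245,290:345].mean(1);d=np.diff(c);i=int(np.argmax(np.abs(d)));w=np.abs(d[i-2:i+3]);far=215.5+i+(w*np.arange(-2,3)).sum()/w.sum()
    q=img.astype(float)[228:238,:,:].mean(0)
    return far,d[i],np.round(q[274:288].mean(1)),np.round(q[346:362,1])
a=cv2.imread("pics/w4.png")[:,:,::-1];print(edge(a))
p=wshot();print(edge(p["color"]));
cv2.imwrite("pics/cmp.png",np.hstack([cv2.resize(x[215:275,265:365],(400,240),interpolation=cv2.INTER_CUBIC) for x in(a,p["color"])])[:,:,::-1])
H=np.linalg.inv(np.array(p["hand_eye"]));f=f_of(p)
for k in(0,.002,.004,.006,.008):
    o=[]
    for X in([.02,0,-.022],[.02,.02,-.022],[.0,.02,-.022]):
        c=H@np.array([X[0],X[1],-X[2]-k,1]);rho=np.hypot(c[0],c[1]);th=np.arctan2(rho,-c[2]);o.append((round(p["cy"]-f*th*c[1]/rho,2),round(p["cx"]+f*th*c[0]/rho,2)))
    print(k,o)
E
python3 e.py
```

```text
(np.float64(225.5910885602466), np.float64(-77.46666666666667), array([157., 157., 157., 157., 153., 149., 179., 176., 176., 175., 175.,
       176., 175., 175.]), array([151., 152., 151., 150., 151., 150., 142.,  83.,  48.,  44.,  45.,
        44.,  45.,  45.,  45.,  44.]))
(np.float64(226.79534088864904), np.float64(-82.43636363636364), array([157., 158., 157., 158., 157., 158., 152., 157., 157., 157., 156.,
       156., 155., 155.]), array([125., 126., 124., 124., 125., 126., 124., 106.,  49.,  34.,  39.,
        42.,  45.,  43.,  45.,  44.]))
0 [(np.float64(230.56), np.float64(315.55)), (np.float64(230.61), np.float64(353.2)), (np.float64(265.78), np.float64(352.05))]
0.002 [(np.float64(231.59), np.float64(315.55)), (np.float64(231.64), np.float64(353.56)), (np.float64(267.1), np.float64(352.38))]
0.004 [(np.float64(232.65), np.float64(315.54)), (np.float64(232.69), np.float64(353.93)), (np.float64(268.45), np.float64(352.73))]
0.006 [(np.float64(233.72), np.float64(315.54)), (np.float64(233.76), np.float64(354.31)), (np.float64(269.83), np.float64(353.08))]
0.008 [(np.float64(234.82), np.float64(315.54)), (np.float64(234.85), np.float64(354.7)), (np.float64(271.23), np.float64(353.43))]
```

View pics/cmp.png

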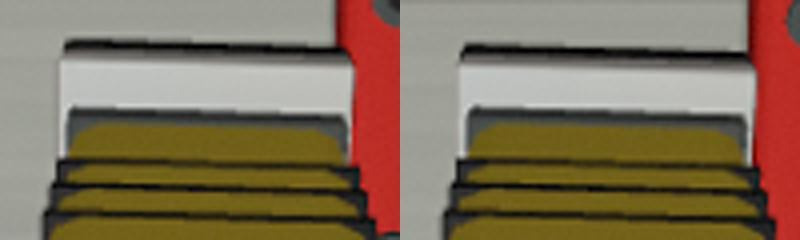

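>>> {"op": "move_arm", "data": {
  "rows": [
    [-1,0,0,0.001,0],
    [-1,0,0,0.001,0],
    [-1,0,0,0.001,0],
    [-1,0,0,0,0],
    [-1,0,0,0,0],
    [-1,0,0,0,0],
    [-1,0,0,0,0],
    [-1,0,0,0,0]
  ]
}}

```text
t: 12.85
position: [0.5879, 0.2351, 0.064]
ee_rot: [0.0, 0.422, 0.907, 0.0]
wrist_force: [-3.3, -1.2, 4.9]
width: 0.0325
grasp_force: 63.7
```

```bash
python3 m.py; python3 e.py | sed -n 1,6p
```

```text
[ 5.8790e-01  2.3510e-01  6.4000e-02 -2.3964e+00 -1.7647e+00  5.5416e+00
 -3.1340e-01  5.0220e-01 -3.8000e-03] [0.     0.6632 0.4688 0.4529]
along,across 0.07983992599029835 -0.0006533250882788527 F 7.54158913045145 13.15
(np.float64(225.5910885602466), np.float64(-77.46666666666667), array([157., 157., 157., 157., 153., 149., 179., 176., 176., 175., 175.,
       176., 175., 175.]), array([151., 152., 151., 150., 151., 150., 142.,  83.,  48.,  44.,  45.,
        44.,  45.,  45.,  45.,  44.]))
(np.float64(227.98956595870862), np.float64(-71.99999999999999), array([157., 157., 158., 154., 154., 160., 133., 129., 129., 130., 128.,
       128., 127., 127.]), array([115., 116., 116., 114., 112., 110., 102.,  94.,  65.,  41.,  38.,
        41.,  43.,  44.,  45.,  44.]))
```

>>> {"op": "move_arm", "data": {
  "rows": [
    [-1,0,-0.004,0,0],
    [-1,0,-0.007,0,0],
    [-1,0,-0.0075,0,0],
    [-1,0,-0.0075,0,0],
    [-1,0,-0.0075,0,0],
    [-1,0,-0.0075,0,0],
    [-1,0,-0.0075,0,0],
    [-1,0,-0.0075,0,0]
  ]
}}

```text
t: 14.2
position: [0.5459, 0.1994, 0.0645]
ee_rot: [0.001, 0.422, 0.907, 0.001]
wrist_force: [1.9, 1.5, 4.6]
width: 0.0324
grasp_force: 63.6
```

```bash
python3 m.py
```

```text
[ 0.5454  0.199   0.0643 -0.5616 -1.1226  5.4375 -0.1054  0.0433 -0.0129] [1.000e-04 6.840e-01 7.215e-01 4.820e-01]
along,across 0.02411556703905278 -0.00073780734618808 F 7.437473871146319 14.5
```

>>> {"op": "move_arm", "data": {
  "rows": [
    [-1,0,-0.0065,0,0],
    [-1,0,-0.0075,0,0],
    [-1,0,-0.0075,0,0],
    [-1,0,-0.0075,0,0],
    [-1,0,-0.0075,0,0],
    [-1,0,-0.0075,0,0],
    [-1,0,-0.0075,0,0],
    [-1,0,-0.0075,0,0]
  ]
}}

```text
t: 15.5
position: [0.5008, 0.1613, 0.0645]
ee_rot: [0.001, 0.422, 0.907, 0.001]
wrist_force: [2.5, 1.9, 5.8]
width: 0.0328
grasp_force: 63.6
```

```bash
python3 m.py
```

```text
[ 0.5003  0.1609  0.0643 -0.7294 -1.4505  5.7553 -0.1443  0.0484 -0.016 ] [1.000e-04 1.439e+00 5.457e-01 6.307e-01]
along,across -0.034903094581367575 -0.0006750043848488887 F 7.755296358506154 15.8
```

>>> {"op": "move_arm", "data": {
  "rows": [
    [-1,0,-0.0065,0,0],
    [-1,0,-0.0075,0,0],
    [-1,0,-0.0075,0,0],
    [-1,0,-0.0075,0,0],
    [-1,0,-0.0075,0,0],
    [-1,0,-0.0055,0,0],
    [-1,0,-0.0029,0,0],
    [-1,0,0,0,0]
  ]
}}

```text
t: 16.8
position: [0.4664, 0.1322, 0.0644]
ee_rot: [0.001, 0.422, 0.907, 0.001]
wrist_force: [1.6, -0.2, 5.5]
width: 0.0327
grasp_force: 63.6
```

```bash
python3 m.py; python3 - <<'E'
from h import *
p=wshot();img=p["color"];hsv=cv2.cvtColor(img,cv2.COLOR_RGB2HSV)
save(p,"w5.png")
for y in(229,231,234):
    print(y,[tuple(x) for x in img[y,270:290].tolist()])
E
```

```text
[ 4.6640e-01  1.3230e-01  6.4300e-02  1.0591e+00  1.6890e-01  5.3442e+00
  1.3920e-01 -2.5930e-01  3.1000e-03] [0.     0.3765 0.3063 0.5443]
along,across -0.07932644559726287 -0.0006800432482894775 F 7.3441778470614025 17.1
229 [(46, 99, 170), (44, 97, 169), (37, 87, 158), (33, 79, 146), (33, 73, 137), (32, 67, 122), (19, 49, 96), (5, 27, 69), (100, 101, 104), (155, 154, 143), (44, 44, 42), (26, 27, 22), (29, 27, 26), (31, 32, 29), (31, 32, 31), (28, 26, 26), (32, 30, 30), (27, 29, 29), (31, 31, 29), (27, 23, 25)]
231 [(43, 95, 168), (45, 98, 170), (39, 88, 158), (35, 81, 147), (30, 73, 137), (28, 64, 123), (19, 50, 97), (13, 35, 75), (88, 89, 95), (140, 137, 127), (89, 88, 84), (97, 96, 92), (99, 95, 91), (96, 94, 91), (98, 95, 90), (96, 93, 90), (96, 93, 90), (97, 94, 90), (96, 93, 90), (97, 93, 90)]
234 [(45, 97, 169), (46, 98, 170), (38, 88, 158), (32, 80, 148), (31, 75, 137), (29, 68, 124), (20, 52, 100), (11, 35, 75), (119, 116, 118), (190, 187, 180), (192, 195, 193), (190, 193, 190), (189, 192, 190), (189, 193, 191), (188, 192, 189), (189, 193, 189), (189, 192, 189), (189, 192, 189), (188, 191, 188), (188, 191, 189)]
```

View pics/w5.png

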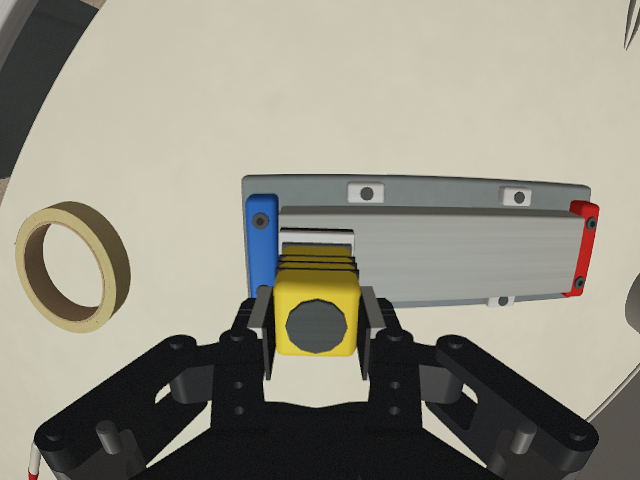

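The foot sits flush at the blue end, with its edge at column 279.5 and the bar's end at column 278. The stroke is done, so I'll lift and go back to the tray.

>>> {"op": "move_arm", "data": {
  "rows": [
    [-1,0,-0.0006,0,0],
    [-1,0,0,0,0],
    [-1,0,0,-0.02,0],
    [-1,0,0,-0.05,0],
    [-1,0,0,-0.06,0],
    [-1,-0.0469,-0.016,0,0],
    [-1,-0.0469,-0.016,0,0],
    [-1,-0.0469,-0.016,0,0]
  ]
}}

```text
t: 18.15
position: [0.5195, -0.0083, 0.1935]
ee_rot: [-0.0, 0.421, 0.907, 0.0]
wrist_force: [-0.5, -0.6, -1.6]
width: 0.0326
grasp_force: 62.8
```

>>> {"op": "move_arm", "data": {
  "rows": [
    [-1,-0.0469,-0.016,0,0],
    [-1,-0.0469,-0.016,0,0],
    [-1,-0.0469,-0.016,0,0],
    [-1,-0.0469,-0.016,0,0],
    [-1,0,0,0,-10],
    [-1,0,0,0,-10],
    [-1,0,0,0,0],
    [-1,0,0,0,0]
  ]
}}

```text
t: 19.15
position: [0.5911, -0.1914, 0.1936]
ee_rot: [-0.0, 0.26, 0.966, 0.0]
wrist_force: [0.1, 1.1, -1.2]
width: 0.0326
grasp_force: 62.8
```

```bash
python3 m.py; python3 - <<'E'
from h import *
T=wpose();print("head",np.degrees(np.arctan2(T[1,1],T[0,1])))
print("tool-frame shift to tray",T[:3,:3].T@(np.array([.592,-.191,.05])-T[:3,3]))
E
```

```text
[ 5.9110e-01 -1.9150e-01  1.9380e-01  2.3700e-02 -1.0390e-01 -2.0413e+00
  5.9000e-03  9.9000e-03 -1.6000e-03] [1.000e-04 3.635e-01 5.058e-01 2.581e-01]
along,across -0.1931722694911698 -0.32839488351756047 F -0.041295144134159134 19.45
head 60.086692657536894
tool-frame shift to tray [-0.00051993  0.00092216  0.14389981]
```

>>> {"op": "move_arm", "data": {
  "rows": [
    [-1,0,0,0.05,0],
    [-1,0,0,0.05,0],
    [-1,0,0,0.035,0],
    [-1,0,0,0.01,0],
    [-1,0,0,0.006,0],
    [-1,0,0,0.003,0],
    [-1,0,0,0.001,0],
    [-1,0,0,0,0]
  ]
}}

```text
t: 20.45
position: [0.5913, -0.1917, 0.0395]
ee_rot: [0.0, 0.258, 0.966, -0.0]
wrist_force: [-0.1, -0.4, -1.7]
width: 0.0326
grasp_force: 62.7
```

```bash
python3 m.py
```

```text
[ 5.912e-01 -1.916e-01  3.920e-02 -1.385e-01  9.130e-02 -2.344e+00
  6.800e-03  1.900e-03  1.340e-02] [1.000e-04 3.293e-01 5.873e-01 4.739e-01]
along,across -0.19319402778363473 -0.3285821210228895 F -0.3440460549887079 20.75
```

Now about 1 mm above the floor. I'll lower the last bit and check for contact.

>>> {"op": "move_arm", "data": {
  "rows": [
    [-1,0,0,0.0005,0],
    [-1,0,0,0.0005,0],
    [-1,0,0,0.0004,0],
    [-1,0,0,0,0],
    [-1,0,0,0,0],
    [-1,0,0,0,0],
    [-1,0,0,0,0],
    [-1,0,0,0,0]
  ]
}}

```text
t: 21.75
position: [0.5911, -0.1916, 0.0375]
ee_rot: [0.0, 0.258, 0.966, -0.0]
wrist_force: [-0.3, -1.1, 2.9]
width: 0.0326
grasp_force: 63.3
```

```bash
python3 m.py
```

```text
[ 0.5911 -0.1916  0.0375 -0.0317 -0.5575  3.007  -0.0478 -0.0038 -0.0065] [0.     0.4939 0.3759 0.7156]
along,across -0.19325081624094592 -0.3285073312863528 F 5.006955968079932 22.05
```

Contact. Releasing, with a 0.5 mm relief upward first, then rising.

>>> {"op": "move_arm", "data": {
  "rows": [
    [-1,0,0,-0.0005,0],
    [-1,0,0,0,0],
    [1,0,0,0,0],
    [1,0,0,0,0],
    [1,0,0,0,0],
    [1,0,0,0,0],
    [1,0,0,0,0],
    [1,0,0,0,0]
  ]
}}

```text
t: 23.05
position: [0.5911, -0.1916, 0.038]
ee_rot: [-0.0, 0.258, 0.966, 0.0]
wrist_force: [-0.2, 0.5, -0.2]
width: 0.085
grasp_force: 0.0
```

>>> {"op": "move_arm", "data": {
  "rows": [
    [1,0,0,-0.01,0],
    [1,0,0,-0.02,0],
    [1,0,0,-0.04,0],
    [1,0,0,-0.04,0],
    [1,0,0,-0.04,0],
    [1,0,0,0,0],
    [1,0,0,0,0],
    [1,0,0,0,0]
  ]
}}

```text
t: 24.05
position: [0.5907, -0.1914, 0.1871]
ee_rot: [-0.001, 0.258, 0.966, 0.0]
wrist_force: [0.1, -0.5, 0.2]
width: 0.0854
grasp_force: 0.0
```

```bash
python3 m.py; python3 -c "
from h import *
p=wshot();save(p,'w6.png')"
```

```text
[ 0.5909 -0.1915  0.1874  0.1006  0.1726  0.1122  0.0126 -0.0038  0.0315] [2.000e-04 2.271e-01 4.113e-01 2.860e-01]
along,across -0.1933457714736142 -0.3282993045764768 F 2.1121502237389604 24.35
```

View pics/w6.png

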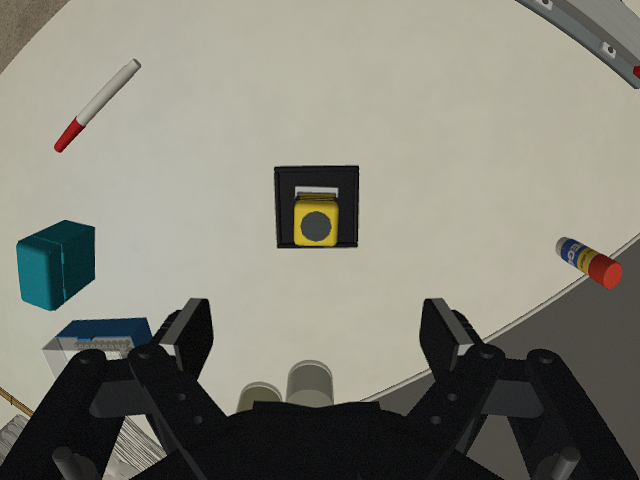

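The tool stands upright and centred in its tray at (316,215). The fingers are clear of it and nothing else has moved.

```bash
python3 -c "
from bench import r
print(r.close_job())"
```

```text
the job is handed in; nothing more can be done
None
```

The bar was lapped from the red end to the blue end in one pressed pass with two brief pauses, the spring foot staying about halfway in (an estimated 7.3–7.8 N wherever I checked); the tool is back upright in its tray, nothing else was touched, and I handed the job in at about 24 s.

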